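# Battery in, roll guides held open on the label printer

## Robot

A 6-joint arm with a two-finger parallel gripper is mounted at the origin on the work surface. World frame = base frame: x ahead of the robot, y to its left, z up, the work surface at z = 0. Lengths are in m, angles in degrees, forces in N, time in s.
With the tool pointing down it reaches from about 0.35 to 0.875 m from the base axis. Payload 4.2 kg.
Tool frame: the origin (TCP) lies between the finger pads; the fingertips stand 25 mm ahead of it and the grasp point (between the pads) lies 6 mm ahead of it (r.tips_ahead is the distance from the TCP to the fingertips, in m); z points along the fingers, y is the direction in which the jaws open and shut (so a half turn about z gives the same grasp; the last joint's range is limited). The gripper opens to 87 mm and grips with 3 to 60 N. Pads are 19 mm wide; open, the fingers measure 117 mm over their backs; the gripper's body (75 mm by 190 mm) begins 51 mm behind the grasp point.
Start: joints at [86.952, 22.042, 0.453, 0, -68.411, -14.817], TCP at [0.192, 0.595, 0.248] pointing down, gripper open.
Joint ranges: [-179.83, 179.83], [-69.29, 118.12], [-61.27, 80.66], [-181.25, 117.63], [-171.15, -9.14], [-177.46, 177.46]. Speed limits (degrees/s): [159.86, 159.86, 180, 180, 180, 180].

## Interface

Orientations are given as a 3x3 rotation matrix whose columns are the frame's x, y, z axes.
In Python, from station import r, vision, finish_job gives the robot as it stands.
- The arm moves only by the shell command python3 -m jog 'ROWS'. ROWS is a JSON object of lists of equal length, an entry for each row: "rot": the turn, a rotation vector about the world's x, y, z in degrees, a list of three; "delta_pos": the shift along the world's x, y, z in mm, a list of three; "grip": the opening in per cent of the stroke, from 0 (shut) to 100 (fully open). A call has 1 to 10 rows; each row shifts and turns the commanded pose from where the row before left it; what a row does not reach is not made up. A row lasts 1/12 s, in which the tool goes at most 41.7 mm and 7.16 degrees, less where a joint would pass 70% of its speed; a pose out of reach is approached as far as the arm can. A call with a gripper value outside its range is refused whole. The fingers move at their own pace and stop on an object; the grip force is fixed at half the most. Time passes only in rows, so rows that do not move let the fingers close. It gives the time, the measured TCP pose, the force and the opening at its end, in the units of the state.
- r.sense(): the state, without advancing time (a new reading comes with each control period).
- vision.capture(name): name is "scene" or "top"; returns a dict with "frame" (384x512x3 uint8, red, green, blue), "K" (3x3 intrinsics, pixels), "xyz" and "orientation" of the camera in the world. Camera axes: x right, y up, looking along -z (the intrinsics and any distortion apply to the point x, -y, -z); pixel columns grow to the right and rows downward; lengths in m; the calibration is good to about 2 mm. A picture is of the moment at which its call begins. There is no depth.
- finish_job(): hands the job in, once; it reports no verdict.
The state is a dict: "time_s": time; "joints": joint angles; "joint_velocities": joint speeds; "effort": joint torques, N m; "tcp_pos": TCP position; "ee_rot": TCP orientation; "wrist_force": force on the tool from outside, world axes, zero at the start; "moment": the same for the moment, N m; "gripper_width": opening from 0.0 (shut) to 1.0 (fully open).
Only numpy, scipy, OpenCV 4.12 (cv2) and the standard library are available. Lean on these libraries where they do the work, as an engineer would, in place of code of your own. Each camera call takes 0.05 s, during which the arm holds its last target. There are 200 camera calls.

## Task

Get the cordless label printer ready for a new roll: take the charged battery out of the charger and push it fully home in the printer's battery well, foot first, until its head sits flush on the case. Then pull the spring-loaded roll guides apart by a grip wing until the left guide's index finger lines up with the width marker, and keep holding them there: finish with the wing still in the gripper, so that I can drop the roll in. Leave everything else on the bench standing where it is.

Things in the scene. Friction and masses are not known exactly. Their poses are not given: they have to be found in the camera images.
- printer: fixed label printer, case 210 x 210 x 80 mm, lid open, leaning back from x +100 mm, up to 205 mm high. Origin: centre of its underside, on the table; x to its rear, y to its left, z up. Left two thirds: open roll bay (x -60 to +85, y -38 to +98 mm) with two upright roll guides; rims 80 mm high, front ledge 66 mm. Right third: flat housing, 80 mm high, with the battery well
- well_mouth (a point): centre of the mouth of the printer's battery well, level with the case top, at printer x +10, y -71.5, z 80 mm. The well is an upright rectangular hole, 44.5 mm along printer x by 28.5 mm along printer y, 50 mm deep, with a 2.5 mm chamfer
- battery_center (a point): centre of the loose dark grey battery, 78 mm high, about 180 g; z up. Lower part (plugs in, either way round): 42 mm along its x, 26 mm along its y, 48 mm long. Head (to grip): 52 along x, 34 along y, 30 mm high; its underside, 9 mm above this point, comes to rest on the case top: fully home this point is 9 mm below the well's mouth. In the well its x lies along the printer's x
- charger: fixed black desk charger, 95 x 85 x 32 mm, origin at the centre of its underside. Its pocket (22 mm deep, 2 mm free all round) lies at charger x +12, y 0 mm. At the start the battery stands in it, axes along the charger's, the underside of its head 58 mm above the table, and lifts straight out
- wing_left_center (a point): middle of the grip wing on top of the left guide, 105 mm above the table: an upright ivory block, 26 mm along printer x by 12 mm along printer y, free from 82 mm to its top at 122 mm. Closed, it is at printer x +12.5, y +52 mm. Slides along printer +y. There is free room to pinch it along printer x
- wing_right_center (a point): the same point of the right guide's wing; closed, it is at printer x +12.5, y +8 mm
- guide_left: left roll guide, upright in the bay: axes as the printer's, origin at table level, 105 mm under point wing_left_center. Slides outwards (printer +y) 0 to 38 mm from closed, where it stands at the start. The two guides are geared: pulling either one outwards moves the other outwards as far. A spring pulls them shut, about 4.5 N when closed, 9.9 N at 30 mm; they snap back when let go
- guide_right: right roll guide, likewise; slides outwards to printer -y, always as far as the left one
- index_tip (a point): tip of the thin index finger (4 mm wide, 70 mm above the table) that runs forward from the left guide to the aluminium scale on the front ledge; moves with the left guide, in line with its wing along printer y
- marker_tip (a point): middle of the small black width marker (9 mm wide, light line on top) on the scale, just in front of the index tip; set 15 to 33 mm out from the closed index tip, it stays put. The guides are at the mark when the index tip is level with it along printer y
- mug_grey: bystander: dark grey mug, 92 mm high, 84 mm across, origin under its centre
- mug_white: bystander: white mug, 90 mm high, 82 mm across, origin under its centre
- label_roll: bystander: roll of labels standing on end, 80 mm across, 76 mm high, origin under its centre
- tape_dispenser: bystander: black desk tape dispenser, 165 x 62 mm, 106 mm high, long side along its x, origin under its centre
- pen: bystander: black marker pen lying on the table, 138 mm long along its x, 13 mm thick
Things that resemble listed ones, but are neither listed nor needed, are in the scene too. Leave any orange or pink look-alike of the part that bears battery_center alone.

How it is judged (in metres and radians):
On the way, in this order (a step that is already met when the one before it is completed fails the run):
1. the battery is fully home in the printer's well, its head flush on the case (z of battery_center in the frame of well_mouth below -0.0065 m and horizontal distance between battery_center and well_mouth below 0.004 m and angle between battery_center's own z axis and vertical below 0.06 rad), for 0.3 s.
2. the guides are pulled out to the mark by a wing and held there (y of index_tip in the frame of marker_tip between -0.004 and 0.004 m and (contact force between the fingers and guide_left above 2 N or contact force between the fingers and guide_right above 2 N)), for 0.3 s.
At the end, for the whole second after the job is handed in: The battery is fully home in the printer's well (head within 2.5 mm of flush, upright) and the robot still holds a grip wing with the fingers (more than 2 N), keeping the guides out with the index finger within 4 mm of the width marker, through the last second (all of step 1 and all of step 2); the arm keeps its last pose, push and grip.
It fails at once if a mug is pushed more than 30 mm or knocked over (distance of any of mug_grey, mug_white from where it was at the start of the episode above 0.03 m or angle between any of mug_grey, mug_white's own z axis and vertical above 0.4 rad).
It fails at once if the label roll, tape dispenser or pen is pushed more than 30 mm, or the roll or dispenser knocked over (distance of any of label_roll, tape_dispenser, pen from where it was at the start of the episode above 0.03 m or angle between any of label_roll, tape_dispenser's own z axis and vertical above 0.4 rad).
It also fails if it takes over 54 s, if anything falls off the work surface, if the arm or the gripper's body presses on something with over 40 N, if the wrist force passes 120 N, or if a joint passes its speed limit or range.

## Working session

There is one attempt and no reset: what is moved stays moved. The work goes in short steps, Python scripts to look and compute and a shell command to move; the robot and the scene stay as the last step left them, time stands still between calls to the robot, and variables do not carry over. Pictures are saved under pics/ and viewed, about 8 in all and at most 12, crops included, and the job is handed in when it is done.

```bash
ls; mkdir -p pics; python3 - <<'E'
from station import r, vision
import cv2,pickle
d={}
for n in("scene","top"):
    c=vision.capture(n);d[n]=c
    print(n,c["K"],c["xyz"],c["orientation"],[k for k in c])
    cv2.imwrite(f"pics/{n}0.png",cv2.resize(c["frame"][:,:,::-1],(800,600),interpolation=cv2.INTER_CUBIC))
pickle.dump(d,open("d0.pkl","wb"))
s=r.sense();print(s["time_s"],s["tcp_pos"],s["ee_rot"],s["gripper_width"])
E
```

```text
pics
scene [[447.69475592   0.         254.34781004]
 [  0.         447.69475592 189.61139754]
 [  0.           0.           1.        ]] [0.89597776 0.60116699 0.98590486] [[-0.87066574 -0.38411759  0.30723746]
 [ 0.49161806 -0.69976237  0.51830909]
 [ 0.01590157  0.60231745  0.79809826]] ['frame', 'K', 'xyz', 'orientation']
top [[468.65192583   0.         250.54554979]
 [  0.         468.65192583 195.51048713]
 [  0.           0.           1.        ]] [0.38259574 0.03104465 1.30321836] [[ 0.02508922  0.99214905 -0.12251854]
 [-0.99960781  0.02642323  0.0092753 ]
 [ 0.01243982  0.12223778  0.99242288]] ['frame', 'K', 'xyz', 'orientation']
0.1 [0.19156645 0.59441147 0.24659009] [[ 9.51730377e-01 -3.06934939e-01 -4.83026925e-04]
 [-3.06935297e-01 -9.51728531e-01 -1.87787863e-03]
 [ 1.16676057e-04  1.93549215e-03 -9.99998120e-01]] 0.9987832144515973
```

View pics/scene0.png

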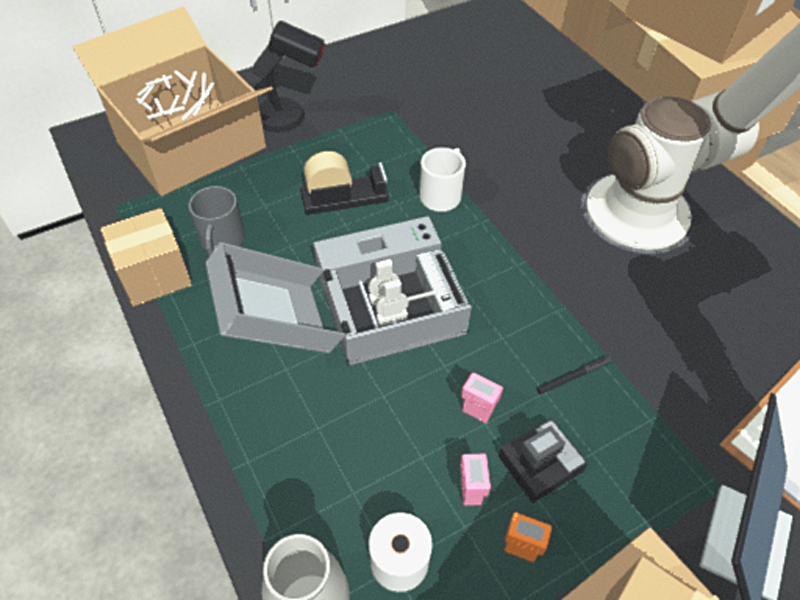

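View pics/top0.png

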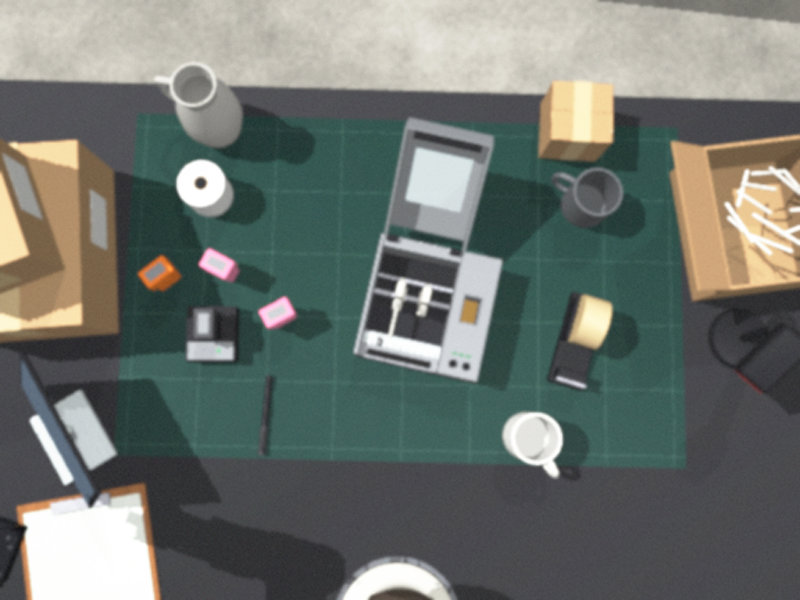

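Top view: printer centred near (430,305), charger with dark battery near (212,333), battery head grey top at (204,322), well at (470,310), pen (266,415), white mug (533,437). Scene view: battery head at (545,443), well (371,243), guide wings (385,280).

```bash
cat >h.py <<'E'
import numpy as np,cv2,pickle
def proj(c,P):
    R=np.array(c["orientation"]);p=(np.atleast_2d(P)-c["xyz"])@R
    q=np.c_[p[:,0],-p[:,1],-p[:,2]]@np.array(c["K"]).T
    return q[:,:2]/q[:,2:]
def ray(c,uv,z):
    uv=np.atleast_2d(uv);q=np.c_[uv,np.ones(len(uv))]@np.linalg.inv(c["K"]).T
    d=np.c_[q[:,0],-q[:,1],-q[:,2]]@np.array(c["orientation"]).T
    o=np.array(c["xyz"]);return o+d*((z-o[2])/d[:,2])[:,None]
def crop(c,x,y,w,h,s,name):
    cv2.imwrite(name,cv2.resize(c["frame"][y:y+h,x:x+w,::-1],None,fx=s,fy=s,interpolation=cv2.INTER_CUBIC))
E
python3 - <<'E'
from h import *
d=pickle.load(open("d0.pkl","rb"));t=d["top"];s=d["scene"]
k=512/800
print("tcp px",proj(t,[.192,.595,.248])/k,proj(s,[.192,.595,.248])/k)
print("batt top z88",ray(t,np.array([204,322])*k,.088),ray(s,np.array([545,443])*k,.088))
print("well z80",ray(t,np.array([470,309])*k,.08),ray(s,np.array([371,243])*k,.08))
a=cv2.resize(t["frame"][140:250,222:326,::-1],None,fx=5.4,fy=5.4,interpolation=cv2.INTER_CUBIC)
cv2.imwrite("pics/p1.png",a)
crop(s,195,135,110,100,6,"pics/p2.png")
a=cv2.resize(t["frame"][185:240,105:165,::-1],None,fx=6.6,fy=6.6,interpolation=cv2.INTER_CUBIC)
b=cv2.resize(s["frame"][260:320,315:379,::-1],None,fx=6,fy=6,interpolation=cv2.INTER_CUBIC)
h=max(a.shape[0],b.shape[0]);f=lambda i:cv2.copyMakeBorder(i,0,h-i.shape[0],0,0,0)
cv2.imwrite("pics/b1.png",np.hstack([f(a),f(b)]));print(a.shape,b.shape)
E
```

```text
tcp px [[-26.64731192 523.43560342]] [[915.01681745 443.13493014]]
batt top z88 [[0.49667157 0.33054027 0.088     ]] [[0.49595197 0.34009907 0.088     ]]
well z80 [[ 0.531165 -0.11277   0.08    ]] [[ 0.5306407  -0.10899097  0.08      ]]
(363, 396, 3) (360, 384, 3)
```

View pics/p1.png

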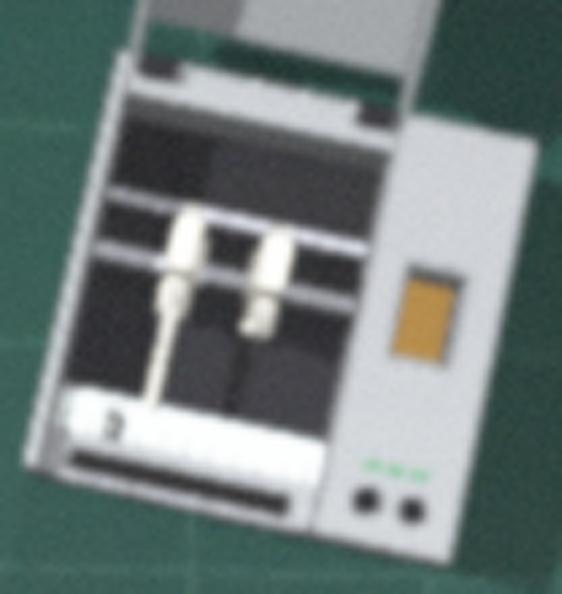

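View pics/p2.png

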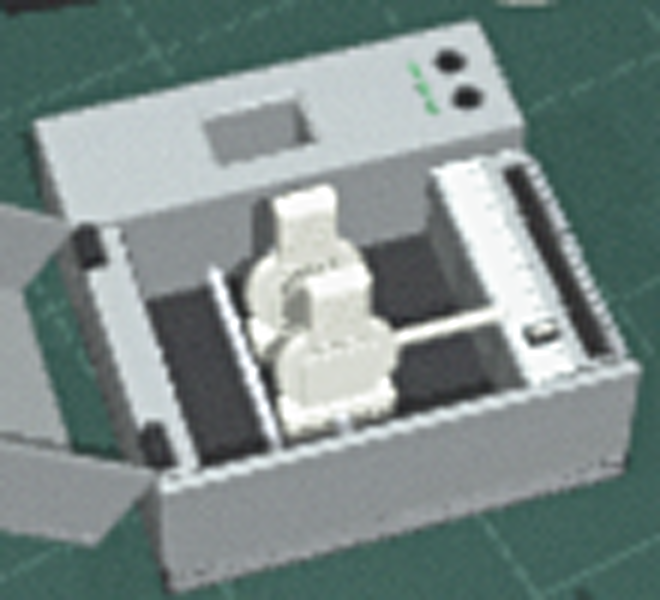

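View pics/b1.png

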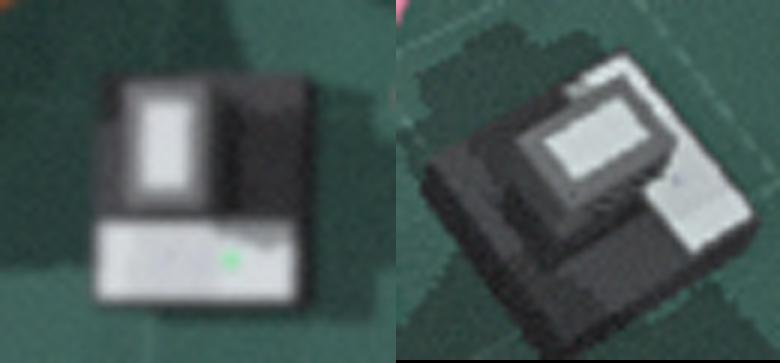

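Printer crops show the case corners (p1: (450,562), (538,145), (27,465); p2: (478,22), (35,122), (638,368), (160,485)), the well, the wings and the black marker (p1 (114,428), p2 (542,332)). The b1 crop shows the battery panel centred at (166,144) and (599,139). Now fit poses from them.

```bash
cat > m1.py <<'E'
from h import *
d=pickle.load(open("d0.pkl","rb"));t=d["top"];s=d["scene"]
F=lambda p,k,o:(np.atleast_2d(p)+.5)/k-.5+np.array(o)
def fit(A,B):
    A=np.array(A,float);B=np.array(B)[:,:2];a=A-A.mean(0);b=B-B.mean(0)
    th=np.arctan2((a[:,0]*b[:,1]-a[:,1]*b[:,0]).sum(),(a*b).sum());c,q=np.cos(th),np.sin(th);R=np.array([[c,-q],[q,c]])
    o=B.mean(0)-R@A.mean(0);return th,o,R,np.round((B-(A@R.T+o))*1e3,1)
T=lambda p,z:ray(t,F(p,5.4,(222,140)),z)
S=lambda p,z:ray(s,F(p,6,(195,135)),z)
for n,A,B in(("top",[[-105,-105],[105,-105],[-105,105]],T([[450,562],[538,145],[27,465]],.08)),
 ("scene",[[-105,-105],[105,-105],[-105,105],[105,105]],S([[478,22],[35,122],[638,368],[160,485]],.08))):
    th,o,R,e=fit(np.array(A)/1e3,B);print(n,np.degrees(th),o,e.tolist())
    print(" well",o+R@[.01,-.0715]," wingL",o+R@[.0125,.052])
    pr=lambda P:np.round((np.array(P)[:,:2]-o)@R*1e3,1).tolist()
    print(" well seen top", pr(T([[408,266],[466,276],[446,366],[392,357]],.08)),"scene",pr(S([[203,120],[296,98],[316,143],[222,165]],.08)))
    print(" wing tops L,R",pr(T([[190,215],[279,235]],.122)),pr(S([[335,275],[308,192]],.122)))
    print(" marker z~.07",pr(T([[114,428]],.07)),pr(S([[542,332]],.07)), "index end", pr(T([[152,403]],.07)),pr(S([[497,315]],.07)))
bt=ray(t,F([[140,97],[197,97],[190,192],[137,192]],6.6,(105,185)),.088)
bs=ray(s,F(np.array([[540,148],[630,95],[655,130],[572,183]])-[396,0],6,(315,260)),.088)
for b in(bt,bs):
    print("panel",b[:,:2].round(4).tolist(),b.mean(0).round(4),[np.linalg.norm(b[i]-b[i-1]).round(4) for i in range(4)])
# charger top corners of light plate at z .032
print("charger top", ray(t,F([[95,80],[310,80],[297,303],[93,300]],6.6,(105,185)),.032).round(4).tolist())
print("charger scene", ray(s,F(np.array([[625,53],[755,215],[425,170],[545,335]])-[396,0],6,(315,260)),.032).round(4).tolist())
E
python3 m1.py
```

```text
top -11.373773169150391 [ 0.53461504 -0.04290274] [[0.2, 0.2], [-0.5, 0.5], [0.3, -0.7]]
 well [ 0.53031824 -0.11497068]  wingL [0.5571244  0.00561095]
 well seen top [[31.4, -54.8], [32.9, -83.5], [-12.5, -83.2], [-14.0, -56.6]] scene [[31.3, -76.0], [-12.4, -76.2], [-12.9, -47.9], [30.7, -48.0]]
 wing tops L,R [[25.4, 54.1], [25.5, 11.1]] [[12.3, 57.3], [9.6, 11.8]]
 marker z~.07 [[-77.1, 67.6]] [[-75.7, 74.4]] index end [[-61.1, 52.3]] [[-60.4, 60.0]]
scene -11.774828506457519 [ 0.5345684  -0.03644493] [[0.5, 1.6], [0.9, 2.1], [1.2, -1.3], [-2.6, -2.4]]
 well [ 0.52976725 -0.10848102]  wingL [0.55741679 0.01191002]
 well seen top [[33.1, -60.9], [34.8, -89.6], [-10.5, -89.6], [-12.3, -63.0]] scene [[33.2, -82.1], [-10.5, -82.6], [-11.2, -54.3], [32.4, -54.1]]
 wing tops L,R [[26.4, 48.0], [26.8, 4.9]] [[13.3, 51.1], [10.9, 5.5]]
 marker z~.07 [[-76.2, 60.8]] [[-74.8, 67.5]] index end [[-60.1, 45.5]] [[-59.4, 53.3]]
panel [[0.5141, 0.3439], [0.5147, 0.3215], [0.4771, 0.3222], [0.4766, 0.3429]] [0.4956 0.3326 0.088 ] [np.float64(0.0376), np.float64(0.0224), np.float64(0.0376), np.float64(0.0207)]
panel [[0.5165, 0.3307], [0.475, 0.3296], [0.4755, 0.3453], [0.5144, 0.3474]] [0.4954 0.3382 0.088 ] [np.float64(0.0168), np.float64(0.0415), np.float64(0.0157), np.float64(0.0389)]
charger top [[0.5267, 0.3772, 0.032], [0.5291, 0.2888, 0.032], [0.4371, 0.2894, 0.032], [0.4362, 0.3727, 0.032]]
charger scene [[0.4395, 0.2971, 0.032], [0.4375, 0.3759, 0.032], [0.5368, 0.2998, 0.032], [0.5352, 0.3754, 0.032]]
```

```bash
python3 - <<'E'
from m1 import *
def tri(a,b):
    k=.64;P=[np.array(t["xyz"]),np.array(s["xyz"])]
    D=[(ray(c,np.array(p)*k,0)[0]-o) for c,p,o in((t,a,P[0]),(s,b,P[1]))]
    x=np.linalg.lstsq(np.c_[D[0],-D[1]],P[1]-P[0],rcond=None)[0]
    return (P[0]+x[0]*D[0]).round(3),(P[1]+x[1]*D[1]).round(3)
print(tri((95,500),(772,395)),tri((25,360),(740,575)),tri((90,420),(720,520)))
print(tri((266,378),(539,390)),tri((266,452),(608,360)))
E
```

```text
top -11.373773169150391 [ 0.53461504 -0.04290274] [[0.2, 0.2], [-0.5, 0.5], [0.3, -0.7]]
 well [ 0.53031824 -0.11497068]  wingL [0.5571244  0.00561095]
 well seen top [[31.4, -54.8], [32.9, -83.5], [-12.5, -83.2], [-14.0, -56.6]] scene [[31.3, -76.0], [-12.4, -76.2], [-12.9, -47.9], [30.7, -48.0]]
 wing tops L,R [[25.4, 54.1], [25.5, 11.1]] [[12.3, 57.3], [9.6, 11.8]]
 marker z~.07 [[-77.1, 67.6]] [[-75.7, 74.4]] index end [[-61.1, 52.3]] [[-60.4, 60.0]]
scene -11.774828506457519 [ 0.5345684  -0.03644493] [[0.5, 1.6], [0.9, 2.1], [1.2, -1.3], [-2.6, -2.4]]
 well [ 0.52976725 -0.10848102]  wingL [0.55741679 0.01191002]
 well seen top [[33.1, -60.9], [34.8, -89.6], [-10.5, -89.6], [-12.3, -63.0]] scene [[33.2, -82.1], [-10.5, -82.6], [-11.2, -54.3], [32.4, -54.1]]
 wing tops L,R [[26.4, 48.0], [26.8, 4.9]] [[13.3, 51.1], [10.9, 5.5]]
 marker z~.07 [[-76.2, 60.8]] [[-74.8, 67.5]] index end [[-60.1, 45.5]] [[-59.4, 53.3]]
panel [[0.5141, 0.3439], [0.5147, 0.3215], [0.4771, 0.3222], [0.4766, 0.3429]] [0.4956 0.3326 0.088 ] [np.float64(0.0376), np.float64(0.0224), np.float64(0.0376), np.float64(0.0207)]
panel [[0.5165, 0.3307], [0.475, 0.3296], [0.4755, 0.3453], [0.5144, 0.3474]] [0.4954 0.3382 0.088 ] [np.float64(0.0168), np.float64(0.0415), np.float64(0.0157), np.float64(0.0389)]
charger top [[0.5267, 0.3772, 0.032], [0.5291, 0.2888, 0.032], [0.4371, 0.2894, 0.032], [0.4362, 0.3727, 0.032]]
charger scene [[0.4395, 0.2971, 0.032], [0.4375, 0.3759, 0.032], [0.5368, 0.2998, 0.032], [0.5352, 0.3754, 0.032]]
(array([0.216, 0.46 , 0.167]), array([0.22 , 0.454, 0.164])) (array([0.424, 0.596, 0.138]), array([0.42 , 0.602, 0.141])) (array([0.329, 0.531, 0.026]), array([0.325, 0.535, 0.028]))
(array([0.408, 0.237, 0.001]), array([0.41 , 0.236, 0.001])) (array([ 0.279,  0.233, -0.009]), array([ 0.27 ,  0.242, -0.007]))
```

```bash
python3 -m jog '{"rot":[[0,0,0],[0,0,2],[0,0,2],[0,0,2],[0,0,2],[0,0,2],[0,0,2],[0,0,2],[0,0,2],[0,0,2.8]],"delta_pos":[[0,0,30],[32,-26,0],[32,-26,0],[32,-26,0],[32,-26,0],[32,-26,0],[32,-26,0],[32,-26,0],[32,-26,0],[32,-26,0]],"grip":[100,100,100,100,100,100,100,100,100,100]}'
python3 -m jog '{"rot":[[0,0,0],[0,0,0],[0,0,0],[0,0,0],[0,0,0]],"delta_pos":[[16,-24,-40],[0,0,-40],[0,0,-20],[0,0,0],[0,0,0]],"grip":[100,100,100,100,100]}'
python3 - <<'E'
from station import r,vision
from h import *
d={n:vision.capture(n) for n in("scene","top")};pickle.dump(d,open("d1.pkl","wb"))
s=r.sense();print(s["time_s"],s["tcp_pos"],s["ee_rot"],s["wrist_force"])
t,c=d["top"],d["scene"]
a=cv2.resize(t["frame"][150:270,80:200,::-1],None,fx=3.3,fy=3.3,interpolation=cv2.INTER_CUBIC)
b=cv2.resize(c["frame"][180:300,280:400,::-1],None,fx=3.3,fy=3.3,interpolation=cv2.INTER_CUBIC)
cv2.imwrite("pics/g1.png",np.hstack([a,b]))
T=s["tcp_pos"]
for dz in(-.025,-.006):
  for dy in(-.0435,.0435): print(dz,dy,(proj(t,[T[0],T[1]+dy,T[2]+dz])-[80,150])*3.3,(proj(c,[T[0],T[1]+dy,T[2]+dz])-[280,180])*3.3+[396,0])
E
```

```text
time_s: 0.93
tcp_pos: [0.4807, 0.3592, 0.2772]
ee_rot: [[1.0, 0.018, -0.001], [0.018, -1.0, -0.0], [-0.001, 0.0, -1.0]]
wrist_force: [1.2, 0.6, -0.9]
gripper_width: 1.001
time_s: 1.35
tcp_pos: [0.4932, 0.3401, 0.1829]
ee_rot: [[1.0, 0.016, -0.001], [0.016, -1.0, -0.002], [-0.001, 0.002, -1.0]]
wrist_force: [0.3, 0.3, 1.4]
gripper_width: 0.998
1.45 [0.49408314 0.34173512 0.18572695] [[ 0.99984369  0.017436    0.0029281 ]
 [ 0.01742992 -0.9998459   0.00209005]
 [ 0.00296409 -0.00203869 -0.99999353]] [0.49969895 0.4741657  0.20682837]
-0.025 -0.0435 [[186.63426952 179.87726223]] [[606.9128034  237.28641338]]
-0.025 0.0435 [[ 68.82293832 176.79103878]] [[692.5053194 348.2659861]]
-0.006 -0.0435 [[180.6604604  177.18491958]] [[612.24701782 222.36041351]]
-0.006 0.0435 [[ 60.87083808 174.04505382]] [[699.59014677 334.48907183]]
```

View pics/g1.png

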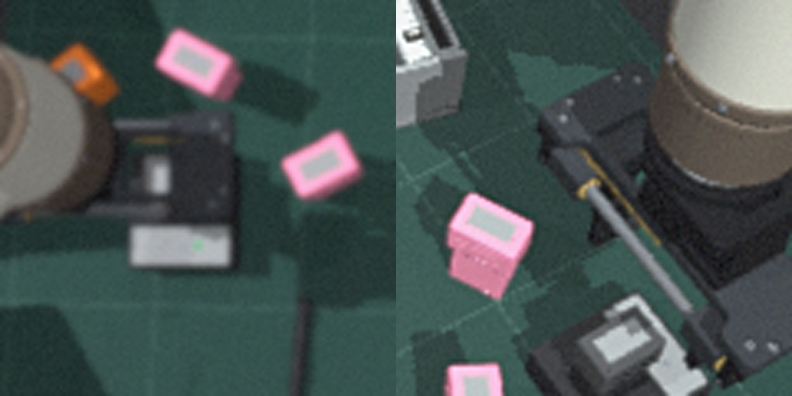

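Tool is above the charger, the fingers straddle the battery (right half: battery at (620,345), fingertips near (597,240) and (718,365)), as predicted within ~2-3 mm. Descend and grip.

```bash
python3 -m jog '{"rot":[[0,0,0],[0,0,0],[0,0,0],[0,0,0],[0,0,0],[0,0,0],[0,0,0]],"delta_pos":[[1.5,-6,-20],[0,0,-25],[0,0,-25],[0,0,-20],[0,0,-8],[0,0,0],[0,0,0]],"grip":[100,100,100,100,100,100,100]}'
```

```text
time_s: 2.03
tcp_pos: [0.4956, 0.3358, 0.0875]
ee_rot: [[1.0, 0.018, 0.002], [0.018, -1.0, 0.002], [0.002, -0.002, -1.0]]
wrist_force: [0.1, -0.0, 1.3]
gripper_width: 0.998
```

```bash
python3 -m jog '{"rot":[[0,0,0],[0,0,0],[0,0,0],[0,0,0],[0,0,0],[0,0,0],[0,0,0],[0,0,0],[0,0,0],[0,0,0]],"delta_pos":[[0,0,-1],[0,0,0],[0,0,0],[0,0,0],[0,0,0],[0,0,0],[0,0,0],[0,0,0],[0,0,0],[0,0,0]],"grip":[70,45,35,30,20,20,20,20,20,20]}'
```

```text
time_s: 2.87
tcp_pos: [0.4947, 0.3346, 0.0847]
ee_rot: [[1.0, 0.016, -0.0], [0.016, -1.0, -0.0], [-0.0, 0.0, -1.0]]
wrist_force: [0.5, -0.5, -0.4]
gripper_width: 0.388
```

```bash
python3 -m jog '{"rot":[[0,0,0],[0,0,0],[0,0,0],[0,0,0],[0,0,0],[0,0,0],[0,0,0],[0,0,0]],"delta_pos":[[0,0,8],[0,0,15],[0,0,22],[0,0,25],[0,0,30],[0,0,30],[0,0,30],[0,0,0]],"grip":[20,20,20,20,20,20,20,20]}' &&
python3 -m jog '{"rot":[[0,0,0],[0,0,-1],[0,0,-1],[0,0,-1],[0,0,-1],[0,0,-1.5],[0,0,-1.5],[0,0,-1.5],[0,0,-1.5],[0,0,-1.5]],"delta_pos":[[2,-20,0],[3,-36,0],[3,-36,0],[3,-36,0],[3,-36,0],[3,-36,0],[3,-36,0],[3,-36,0],[3,-36,0],[3,-36,0]],"grip":[20,20,20,20,20,20,20,20,20,20]}'
python3 -m jog '{"rot":[[0,0,-1],[0,0,0],[0,0,0],[0,0,0],[0,0,0],[0,0,0]],"delta_pos":[[3,-34,0],[2,-34,0],[0,-20,0],[0,-14,0],[0,0,0],[0,0,0]],"grip":[20,20,20,20,20,20]}'
```

```text
time_s: 3.53
tcp_pos: [0.4972, 0.3363, 0.2525]
ee_rot: [[1.0, 0.017, 0.011], [0.017, -1.0, 0.008], [0.011, -0.008, -1.0]]
wrist_force: [1.2, 0.6, -0.7]
gripper_width: 0.392
time_s: 4.37
tcp_pos: [0.5229, -0.0112, 0.2445]
ee_rot: [[0.983, -0.185, -0.001], [-0.185, -0.983, 0.0], [-0.001, -0.0, -1.0]]
wrist_force: [0.9, -0.5, -2.5]
gripper_width: 0.39
time_s: 4.87
tcp_pos: [0.5281, -0.112, 0.2442]
ee_rot: [[0.979, -0.202, -0.001], [-0.202, -0.979, 0.0], [-0.001, -0.0, -1.0]]
wrist_force: [-0.7, 0.4, -2.5]
gripper_width: 0.39
```

```bash
python3 -m jog '{"rot":[[0,0,0],[0,0,0],[0,0,0],[0,0,0],[0,0,0],[0,0,0]],"delta_pos":[[0,0,-20],[0,0,-20],[0,0,-20],[0,0,-6],[0,0,0],[0,0,0]],"grip":[20,20,20,20,20,20]}'
python3 - <<'E'
from station import r,vision
from h import *
d={n:vision.capture(n) for n in("scene","top")};pickle.dump(d,open("d2.pkl","wb"))
s=r.sense();print(s["time_s"],s["tcp_pos"],s["wrist_force"])
t,c=d["top"],d["scene"]
a=cv2.resize(t["frame"][140:240,222:332,::-1],None,fx=3.6,fy=3.6,interpolation=cv2.INTER_CUBIC)
b=cv2.resize(c["frame"][110:210,195:295,::-1],None,fx=4,fy=4,interpolation=cv2.INTER_CUBIC)
a=cv2.copyMakeBorder(a,0,b.shape[0]-a.shape[0],0,0,0)
cv2.imwrite("pics/g2.png",np.hstack([a,b]))
E
```

```text
time_s: 5.37
tcp_pos: [0.5292, -0.1109, 0.1793]
ee_rot: [[0.98, -0.199, 0.001], [-0.199, -0.98, -0.0], [0.001, 0.0, -1.0]]
wrist_force: [-0.2, -0.1, -1.4]
gripper_width: 0.389
5.4667 [ 0.52976058 -0.11110491  0.18021967] [-0.89607208  0.14697998 -1.9577641 ]
```

View pics/g2.png

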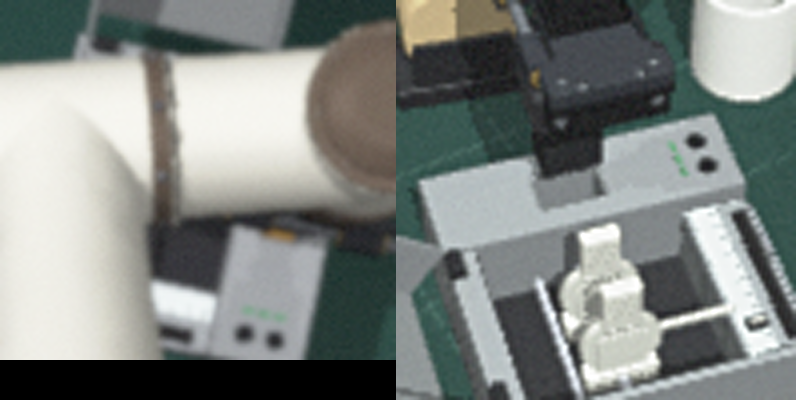

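Top view is blocked by the arm; scene half shows the foot over the well (foot lower edge ~(543,175)-(601,165), well near edge ~(538,207)-(605,192)). Zoom to compare.

```bash
python3 - <<'E'
from h import *
c=pickle.load(open("d2.pkl","rb"))["scene"]
crop(c,222,140,32,26,22,"pics/g3.png")
E
```

```text
(no output)
```

View pics/g3.png

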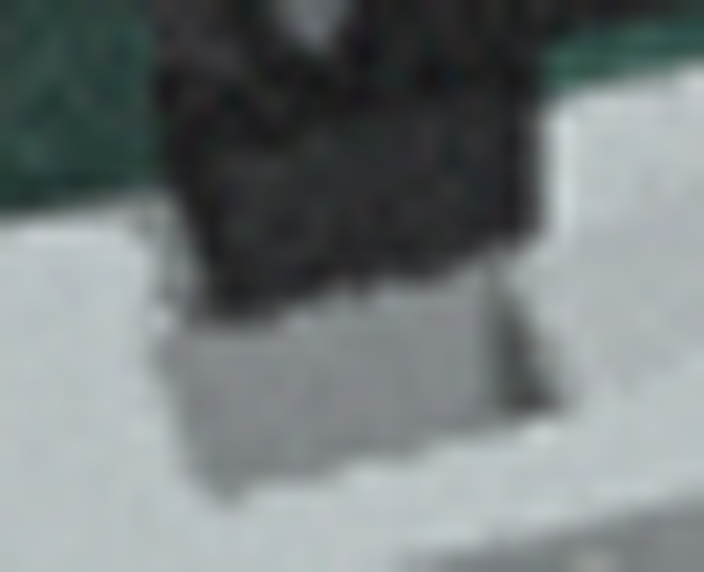

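```bash
python3 - <<'E'
from h import *
c=pickle.load(open("d2.pkl","rb"))["scene"]
F=lambda p:(np.array(p)+.5)/22-.5+[222,140]
a=np.radians(-11.6);R=np.array([[np.cos(a),-np.sin(a)],[np.sin(a),np.cos(a)]])
for zf in(.105,):
  f=ray(c,F([[200,322],[540,235]]),zf)[:,:2]; w=ray(c,F([[222,500],[565,405]]),.08)[:,:2]
  print("foot",f,"well",w,"lens",np.linalg.norm(f[0]-f[1]),np.linalg.norm(w[0]-w[1]),"angles",[np.degrees(np.arctan2(*(q[0]-q[1])[::-1])) for q in(f,w)])
  fc=f.mean(0)-R@[0,.013]; wc=w.mean(0)-R@[0,.01425]
  print("centres",fc,wc,"move world",wc-fc,"printer",(wc-fc)@R)
E
```

```text
foot [[ 0.55416952 -0.10213725]
 [ 0.51194759 -0.09492369]] well [[ 0.55541352 -0.09546187]
 [ 0.51175878 -0.08889564]] lens 0.04283370824262596 0.044145798246900084 angles [np.float64(-9.695303128331634), np.float64(-8.553900999015577)]
centres [ 0.53044454 -0.11126495] [ 0.53072079 -0.1061377 ] move world [0.00027625 0.00512725] printer [-0.00076037  0.00507807]
```

```bash
python3 -m jog '{"rot":[[0,0,0],[0,0,0],[0,0,0],[0,0,0],[0,0,0],[0,0,0],[0,0,0],[0,0,0],[0,0,0]],"delta_pos":[[-0.3,2.6,0],[0,0,-8],[0,0,-8],[0,0,-5],[0,0,-3],[0,0,-3],[0,0,-3],[0,0,0],[0,0,0]],"grip":[20,20,20,20,20,20,20,20,20]}'
```

```text
time_s: 6.22
tcp_pos: [0.5286, -0.109, 0.1503]
ee_rot: [[0.98, -0.2, 0.0], [-0.2, -0.98, -0.001], [0.001, 0.001, -1.0]]
wrist_force: [-3.1, 1.1, 5.9]
gripper_width: 0.392
```

```bash
python3 -m jog '{"rot":[[0,0,0],[0,0,0],[0,0,0],[0,0,0],[0,0,0]],"delta_pos":[[-1.2,0.6,0],[0,0,-2],[0,0,-3],[0,0,0],[0,0,0]],"grip":[20,20,20,20,20]}'
```

```text
time_s: 6.63
tcp_pos: [0.5281, -0.1093, 0.1446]
ee_rot: [[0.98, -0.2, 0.002], [-0.2, -0.98, -0.002], [0.003, 0.001, -1.0]]
wrist_force: [1.0, -6.2, 0.9]
gripper_width: 0.388
```

```bash
python3 -m jog '{"rot":[[0,0,0],[0,0,0],[0,0,0],[0,0,0],[0,0,0],[0,0,0]],"delta_pos":[[0.2,-0.9,0],[0,0,-4],[0,0,-5],[0,0,-5],[0,0,0],[0,0,0]],"grip":[20,20,20,20,20,20]}'
```

```text
time_s: 7.13
tcp_pos: [0.5279, -0.1093, 0.1286]
ee_rot: [[0.98, -0.2, 0.001], [-0.2, -0.98, -0.0], [0.001, 0.0, -1.0]]
wrist_force: [2.9, -4.6, -4.8]
gripper_width: 0.391
```

```bash
python3 -m jog '{"rot":[[0,0,0],[0,0,0],[0,0,0],[0,0,0],[0,0,0],[0,0,0],[0,0,0]],"delta_pos":[[0.4,-0.7,0],[0,0,-5],[0,0,-5],[0,0,-4],[0,0,-3],[0,0,0],[0,0,0]],"grip":[20,20,20,20,20,20,20]}'
```

```text
time_s: 7.72
tcp_pos: [0.5282, -0.1097, 0.1122]
ee_rot: [[0.98, -0.201, 0.001], [-0.201, -0.98, 0.0], [0.001, -0.0, -1.0]]
wrist_force: [4.3, -2.0, -5.4]
gripper_width: 0.388
```

```bash
python3 -m jog '{"rot":[[0,0,0],[0,0,0],[0,0,0],[0,0,0],[0,0,0]],"delta_pos":[[0.4,-0.2,-2],[0,0,-2],[0,0,-2],[0,0,0],[0,0,0]],"grip":[20,20,20,20,20]}'
```

```text
time_s: 8.13
tcp_pos: [0.5282, -0.1099, 0.1067]
ee_rot: [[0.98, -0.2, 0.0], [-0.2, -0.98, 0.0], [0.0, -0.0, -1.0]]
wrist_force: [2.9, -0.1, -1.7]
gripper_width: 0.388
```

```bash
python3 -m jog '{"rot":[[0,0,0],[0,0,0],[0,0,0],[0,0,0],[0,0,0]],"delta_pos":[[0,0,-1.5],[0,0,-1.5],[0,0,-1],[0,0,0],[0,0,0]],"grip":[20,20,20,20,20]}'
```

```text
time_s: 8.55
tcp_pos: [0.5283, -0.1098, 0.1064]
ee_rot: [[0.98, -0.199, 0.001], [-0.199, -0.98, -0.001], [0.001, 0.0, -1.0]]
wrist_force: [-4.4, 3.4, 19.3]
gripper_width: 0.391
```

```bash
python3 -m jog '{"rot":[[0,0,0],[0,0,0],[0,0,0],[0,0,0],[0,0,0],[0,0,0],[0,0,0],[0,0,0],[0,0,0]],"delta_pos":[[0,0,-1.5],[0,0,0],[0,0,0],[0,0,3],[0,0,2],[0,0,0],[0,0,0],[0,0,0],[0,0,0]],"grip":[20,20,20,20,20,42,52,56,56]}'
```

```text
time_s: 9.3
tcp_pos: [0.5275, -0.1101, 0.1055]
ee_rot: [[0.98, -0.201, -0.002], [-0.201, -0.98, -0.0], [-0.002, 0.001, -1.0]]
wrist_force: [-0.3, 0.0, 0.2]
gripper_width: 0.53
```

```bash
python3 -m jog '{"rot":[[0,0,0],[0,0,0],[0,0,0],[0,0,0],[0,0,0],[0,0,0],[0,0,0]],"delta_pos":[[0,0,0],[0,0,5],[0,0,15],[0,0,25],[0,0,35],[0,0,35],[0,0,30]],"grip":[56,56,56,56,56,56,56]}'
```

```text
time_s: 9.88
tcp_pos: [0.5283, -0.1102, 0.254]
ee_rot: [[0.98, -0.2, 0.002], [-0.2, -0.98, -0.0], [0.002, 0.0, -1.0]]
wrist_force: [1.2, -0.4, 1.5]
gripper_width: 0.558
```

```bash
python3 - <<'E'
from station import r
s=r.sense();print(s["joints"])
E
python3 -m jog '{"rot":[[0,0,7],[0,0,7],[0,0,7],[0,0,7],[0,0,7],[0,0,0]],"delta_pos":[[2,12,0],[5,22,0],[5,22,0],[5,22,0],[5,22,0],[0,0,0]],"grip":[56,56,56,56,56,70]}'
python3 - <<'E'
from station import r,vision
from h import *
s=r.sense();print(s["joints"],s["tcp_pos"])
c=vision.capture("scene");t=vision.capture("top");pickle.dump({"scene":c,"top":t},open("d3.pkl","wb"))
crop(c,195,115,110,110,5.4,"pics/g4.png")
E
```

```text
[ 5.46041341e+00  1.34158447e+01 -1.10593968e+01  3.33777964e-02
 -6.54398182e+01  7.29740703e+01]
time_s: 10.38
tcp_pos: [0.551, -0.0073, 0.2514]
ee_rot: [[0.915, 0.404, 0.001], [0.404, -0.915, 0.001], [0.001, -0.0, -1.0]]
wrist_force: [-0.2, -0.2, -0.3]
gripper_width: 0.586
[ 1.60931955e+01  1.46602798e+01 -9.72598893e+00 -2.04605459e-02
 -6.55664506e+01  9.77392810e+01] [ 0.55095155 -0.00726928  0.25143955]
```

View pics/g4.png

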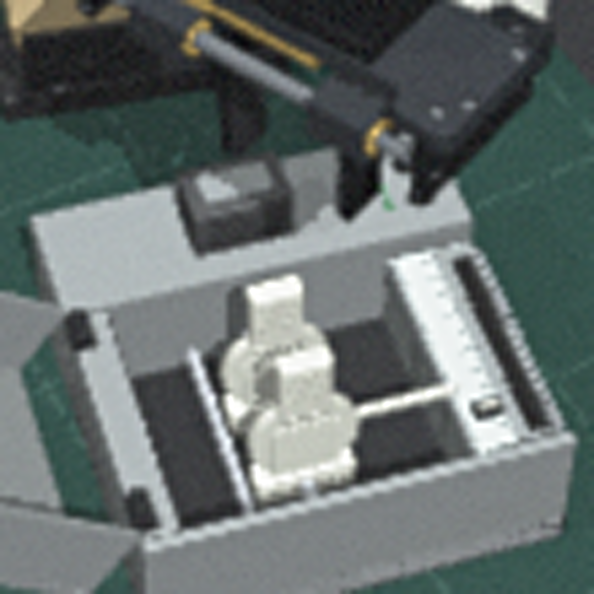

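Battery is seated flush in the well (crop (230,205)); index tip at (447,388), marker (488,408). Now align over the left wing.

```bash
python3 -m jog '{"rot":[[0,0,7],[0,0,7],[0,0,7],[0,0,7],[0,0,7],[0,0,7],[0,0,7],[0,0,5.7],[0,0,0],[0,0,0]],"delta_pos":[[1,6,0],[2,6,0],[2.5,6.3,0],[0,0,0],[0,0,0],[0,0,0],[0,0,0],[0,0,0],[0,0,0],[0,0,0]],"grip":[75,75,75,75,75,75,75,75,75,75]}' 
python3 -m jog '{"rot":[[0,0,0],[0,0,0],[0,0,0],[0,0,0],[0,0,0],[0,0,0]],"delta_pos":[[0,0,-30],[0,0,-30],[0,0,-30],[0,0,0],[0,0,0],[0,0,0]],"grip":[75,75,75,75,75,75]}'
python3 - <<'E'
from station import r,vision
from h import *
s=r.sense();print(s["joints"],s["tcp_pos"])
c=vision.capture("scene");pickle.dump(c,open("d4.pkl","wb"))
crop(c,215,130,80,80,7.4,"pics/g5.png")
E
```

```text
time_s: 11.32
tcp_pos: [0.5555, 0.0074, 0.2513]
ee_rot: [[0.21, 0.978, -0.0], [0.978, -0.21, -0.0], [-0.0, -0.0, -1.0]]
wrist_force: [-0.1, 0.3, 1.2]
gripper_width: 0.747
time_s: 11.82
tcp_pos: [0.557, 0.0082, 0.163]
ee_rot: [[0.206, 0.978, 0.003], [0.978, -0.206, -0.0], [0.0, 0.003, -1.0]]
wrist_force: [0.4, -0.5, 0.4]
gripper_width: 0.749
[ 1.75421718e+01  1.98023259e+01 -1.61763514e+01  6.89277483e-02
 -5.38703593e+01  1.50509667e+02] [0.55699897 0.00819134 0.16298965]
```

View pics/g5.png

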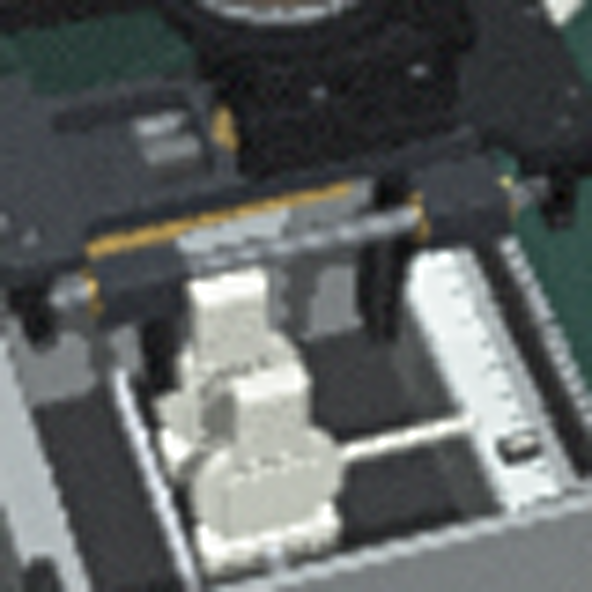

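```bash
python3 - <<'E'
from h import *
c=pickle.load(open("d4.pkl","rb"))
G=lambda P:((proj(c,P)-[215,130]+.5)*7.4-.5).round()
print("tips mid",G([.557,.0082,.138]),"wing top",G([.5565,.011,.122]),G([.5565,.006,.122]),"R wing",G([.5477,-.0325,.122]))
a=np.radians(-11.6);R=np.array([[np.cos(a),-np.sin(a)],[np.sin(a),np.cos(a)]])
# wing top face corners picked: L(232,378?) near-left(237,392) near-right(308,378) far-right(300,352) far-left(230,366)
F=lambda p:(np.atleast_2d(p)+.5)/7.4-.5+[215,130]
w=ray(c,F([[270,372],[227,281]]),.122);print("wing L,R",w)
f=ray(c,F([[160,378],[385,335]]),.138);print("fingers",f)
m=ray(c,F([[518,446]]),.071);i=ray(c,F([[474,424]]),.07);print("mk-idx printer",((m-i)[0,:2]@R))
print("marker in",m)
E
```

```text
tips mid [[264. 339.]] wing top [[269. 375.]] [[262. 365.]] R wing [[230. 277.]]
wing L,R [[ 0.55570775  0.01001709  0.122     ]
 [ 0.54931845 -0.03131867  0.122     ]]
fingers [[0.59460529 0.00593186 0.138     ]
 [0.52126019 0.02561969 0.138     ]]
mk-idx printer [-0.01102602  0.01423988]
marker in [[0.47622054 0.04491151 0.071     ]]
```

Wing top at (270,372), right where my estimate (.5565,.011) projects (269,375). Shift +2.5 mm and go down.

```bash
python3 -m jog '{"rot":[[0,0,0],[0,0,0],[0,0,0],[0,0,0],[0,0,0],[0,0,0],[0,0,0]],"delta_pos":[[-0.7,2.5,-5],[0,0,-15],[0,0,-15],[0,0,-12],[0,0,-5],[0,0,0],[0,0,0]],"grip":[75,75,75,75,75,75,75]}'
```

```text
time_s: 12.45
tcp_pos: [0.5556, 0.011, 0.1101]
ee_rot: [[0.205, 0.979, 0.002], [0.979, -0.205, 0.0], [0.0, 0.001, -1.0]]
wrist_force: [-0.3, -1.2, 0.4]
gripper_width: 0.75
```

```bash
python3 -m jog '{"rot":[[0,0,0],[0,0,0],[0,0,0],[0,0,0],[0,0,0],[0,0,0],[0,0,0],[0,0,0],[0,0,0]],"delta_pos":[[0,0,0],[0,0,0],[0,0,0],[0,0,0],[0,0,0],[0,0,0],[0,0,0],[0,0,0],[0,0,0]],"grip":[55,40,30,20,15,10,10,10,10]}'
```

```text
time_s: 13.2
tcp_pos: [0.5575, 0.0106, 0.1097]
ee_rot: [[0.205, 0.979, 0.005], [0.979, -0.205, 0.0], [0.001, 0.005, -1.0]]
wrist_force: [6.9, -2.9, -2.1]
gripper_width: 0.293
```

```bash
python3 -m jog '{"rot":[[0,0,0],[0,0,0],[0,0,0],[0,0,0],[0,0,0],[0,0,0],[0,0,0],[0,0,0],[0,0,0]],"delta_pos":[[0.8,0,0],[0.6,3,0],[0.6,3,0],[0.6,3,0],[0.6,3,0],[0.6,3,0],[0,0,0],[0,0,0],[0,0,0]],"grip":[10,10,10,10,10,10,10,10,10]}'
python3 - <<'E'
from station import r,vision
from h import *
s=r.sense();print(s["time_s"],s["tcp_pos"],s["wrist_force"])
c=vision.capture("scene");t=vision.capture("top");pickle.dump({"scene":c,"top":t},open("d5.pkl","wb"))
a=cv2.resize(c["frame"][165:210,245:305,::-1],None,fx=12,fy=12,interpolation=cv2.INTER_CUBIC)
cv2.imwrite("pics/g6.png",a)
E
```

```text
time_s: 13.95
tcp_pos: [0.5603, 0.0244, 0.1097]
ee_rot: [[0.205, 0.979, 0.003], [0.979, -0.205, -0.002], [-0.001, 0.003, -1.0]]
wrist_force: [5.6, -7.3, -1.6]
gripper_width: 0.295
13.95 [0.56027502 0.02436435 0.10969318] [ 5.5907234  -7.25426219 -1.5832854 ]
```

View pics/g6.png

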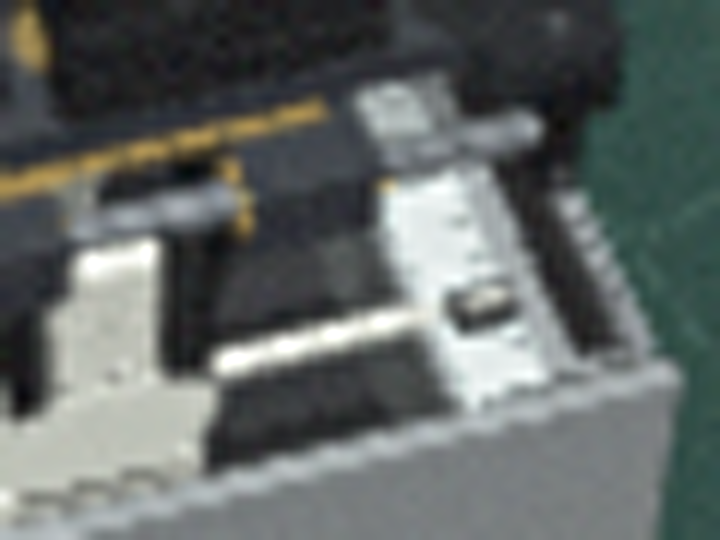

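```bash
python3 - <<'E'
from h import *
D=pickle.load(open("d5.pkl","rb"));c=D["scene"];t=D["top"]
a=np.radians(-11.6);R=np.array([[np.cos(a),-np.sin(a)],[np.sin(a),np.cos(a)]])
F=lambda p:(np.atleast_2d(p)+.5)/12-.5+[245,165]
i=ray(c,F([[432,315],[330,338],[220,360]]),.07)[:,:2]@R
print("idx line printer-frame",i.round(4).tolist())
for z in(.068,.07,.072,.075):
    print(z,(ray(c,F([[488,301],[482,307]]),z)[:,:2]@R).round(4).tolist())
cv2.imwrite("pics/g7.png",np.hstack([cv2.resize(q[:,:,::-1],None,fx=12,fy=12,interpolation=cv2.INTER_CUBIC) for q in (c["frame"][180:205,270:300],t["frame"][200:225,225:255])]))
E
```

```text
idx line printer-frame [[0.4681, 0.1389], [0.4909, 0.1382], [0.5151, 0.1368]]
0.068 [[0.4547, 0.1375], [0.4565, 0.1387]]
0.07 [[0.4553, 0.1389], [0.4571, 0.14]]
0.072 [[0.456, 0.1403], [0.4578, 0.1414]]
0.075 [[0.457, 0.1423], [0.4587, 0.1435]]
```

View pics/g7.png

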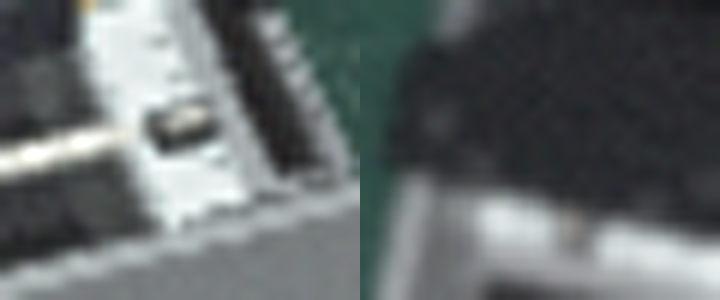

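Both estimates say the index is 0-2 mm short of the mark (marker ≥15 mm, pulled ~14.1). Pull 1.7 mm more and hold.

```bash
python3 -m jog '{"rot":[[0,0,0],[0,0,0],[0,0,0],[0,0,0],[0,0,0],[0,0,0],[0,0,0],[0,0,0]],"delta_pos":[[0.2,1,0],[0.1,0.7,0],[0,0,0],[0,0,0],[0,0,0],[0,0,0],[0,0,0],[0,0,0]],"grip":[10,10,10,10,10,10,10,10]}'
python3 - <<'E'
from station import r,vision
from h import *
s=r.sense();print(s["tcp_pos"],s["wrist_force"])
c=vision.capture("scene")
crop(c,250,170,45,35,14,"pics/g8.png")
E
```

```text
time_s: 14.72
tcp_pos: [0.5606, 0.0258, 0.1097]
ee_rot: [[0.205, 0.979, 0.003], [0.979, -0.205, -0.002], [-0.002, 0.003, -1.0]]
wrist_force: [4.6, -8.0, -1.4]
gripper_width: 0.295
[0.56055301 0.02582133 0.10967287] [ 4.63957446 -8.00659658 -1.41200792]
```

```bash
python3 -c "
from station import finish_job,r
print(finish_job()); s=r.sense(); print(s['time_s'],s['tcp_pos'],s['gripper_width'])"
```

```text
the job is handed in; nothing more can be done
None
the job is handed in; nothing more can be done
```

The battery is in the printer's well and the guides are held out at the width marker, with the left wing still in the gripper. I handed the job in at about 14.8 s of the 54 s allowed.

**Battery:** I pushed it down until it stopped hard at about 19 N. The tool was then at 106.4 mm, against 106.7 mm expected for fully home. A picture taken after release showed the head flush on the case.

**Guides:** I gripped the left wing (opening about 25.5 mm on the 26 mm wing) and pulled about 15.5 mm out. At handover the pull was about 7 N, which fits the spring at that distance.

**Index against marker:** The last picture I could view, taken at 14.1 mm, showed the index finger in line with the marker to within 0–3 mm. It was slightly short, and the exact figure depends on the marker's height, which I only estimated. I then pulled 1.7 mm more, because the marker is set at least 15 mm out and my earlier measurements put it at 14.2–15.3 mm.

**Checks that disagreed or failed:**
- **Camera offset:** The two cameras differed by about 6 mm in world y. I relied on the scene camera, which agreed with the robot's own position reading at the well to about 1 mm.
- **Final alignment:** I had reached the 12-picture limit, so I could not look at the alignment after the last pull. It rests on the tool position and the spring force.

The arm did not touch any of the bystander items that I noticed, but I took no final picture to confirm they had not moved.

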